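# Start the dust extraction with rocker and push buttons

## Robot

A 6-joint arm with a two-finger parallel gripper is mounted at the origin on the work surface. World frame = base frame: x ahead of the robot, y to its left, z up, the work surface at z = 0. Lengths are in mm, angles in rad, forces in N, time in s.
With the tool pointing down it reaches from about 375 to 900 mm from the base axis. Payload 3.1 kg.
Tool frame: the origin (TCP) lies on the centre line of the jaws, within the pads' length; the fingertips stand 25 mm ahead of it and the grasp point (between the pads) lies 6 mm ahead of it (ctrl.nose_length is the distance from the TCP to the fingertips, in mm); z points along the fingers, y is the direction in which the jaws open and shut (so a half turn about z gives the same grasp; the last joint's range is limited). The gripper opens to 87 mm and grips with 3 to 60 N. Pads are 19 mm wide; open, the fingers measure 117 mm over their backs; the gripper's body (75 mm by 190 mm) begins 51 mm behind the grasp point.
Start: joints at [-0.178, 0.527, 1.433, -0, 1.181, -0.178], TCP at [624.977, 0.034, 247.548] pointing down, gripper open.
Joint ranges: [-3.08, 3.08], [-0.75, 2.2], [0.22, 2.44], [-1.43, 4.57], [0, 2.65], [-2.85, 2.85]. Speed limits (rad/s): [2.79, 2.79, 3.14, 3.14, 3.14, 3.14].

## Interface

Orientations are given as a unit quaternion [x, y, z, w].
In Python, from station import ctrl, viewer gives the robot as it stands. The module is installed in compiled form; this text tells all that it offers.
- The arm moves only by the shell command python3 -m jog 'ROWS' [OPENING] [FORCE]. ROWS is JSON, a list of rows, each a list of 2 entries, a list of its own where there are three numbers: the shift along the world's x, y, z in cm, then the turn, a rotation vector about the world's x, y, z in rad. A call has exactly 5 rows; each row is the pose to reach, as a shift and turn from the pose commanded when the call began; what a row does not reach only later rows make up. A row lasts 1/10 s, in which the tool goes at most 50 mm and 8.59 degrees, less where a joint would pass 70% of its speed; a pose out of reach is approached as far as the arm can. A call with a gripper value outside its range is refused whole. OPENING is the finger opening in cm, from 0 to 8.7, set as the call begins (- or left out, the last holds). The fingers move at their own pace and stop on an object; FORCE is the grip in N (left out, the last holds). Time passes only in rows, so rows that repeat a pose let the fingers close, or fill a call up. It gives the time, the measured TCP pose, the force and the opening at its end, in the units of the state.
- ctrl.get_obs(): the state, without advancing time (a new reading comes with each control period).
- viewer.snapshot(name): name is "scene" or "side" or "wrist"; returns a dict with "image" (400x640x3 uint8, red, green, blue), "fx", "fy", "cx", "cy" (pixels), "distortion" ([k1, k2, p1, p2, k3] as OpenCV has them; the pictures are not rectified), "R" (3x3) and "t" (3): a world point X has camera coordinates R X + t. Camera axes: x right, y down, z forward; pixel columns grow to the right and rows downward; lengths in mm; the calibration is good to about 2 mm. A picture is of the moment at which its call begins. There is no depth.
- ctrl.hand_in(): hands the job in, once; it reports no verdict.
The state is a dict: "time": time; "joints": joint angles; "qd": joint speeds; "joint_torque": joint torques, N m; "tool_pos": TCP position; "tcp_rot": TCP orientation; "contact_force": force on the tool from outside, world axes, zero at the start; "ft_torque": the same for the moment, N m; "opening": finger opening in mm.
Only numpy, scipy, OpenCV 4.12 (cv2) and the standard library are available. Lean on these libraries where they do the work, as an engineer would, in place of code of your own. Each camera call takes 0.05 s, during which the arm holds its last target.

## Task

Get the workshop's dust extraction running for the next cut, pressing with the fingertips: first switch on the power box by pushing its red rocker fully down at the green-marked end, then push the yellow button (duct gate) fully in so that it stays in, then press the green button (fan), hold it fully down for about two seconds and let it go. Do not press the red button or the black rocker, do not press the yellow button before the power is on or the green one before the yellow is in, and leave the button boxes and everything else on the table standing where they are: nothing is to be picked up or shoved about.

Things in the scene. Friction and masses are not known exactly. Their poses are not given: they have to be found in the camera images.
- power_box: grey power box fixed to the table, 120 (its x) x 170 (its y) x 60 mm tall. Origin: centre of its underside; x points from the rocker side to the side with the two blue sockets, z up. Two rockers on top: the red one (yellow frame) with its pivot at x -18, y +42, z 71 mm, the black one (black frame, white mark) at x -18, y -42, z 71 mm, both 60 mm long along x, 30 mm wide, 8 mm thick
- power_rocker_on (a point): point on the upper face of the red rocker, on its green-marked end, 24 mm from the pivot towards the box's +x; push here, straight down. About 80 mm above the table when off, 70 mm when fully on
- power_rocker (a joint): angle of the red rocker (rad): 0 off (green end up), 0.4 fully on (green end down). It stays where it is left; about 2 to 4 N at its end moves it
- lamp_rocker (a joint): angle of the black rocker (rad): 0 off (white-marked end, towards the sockets, up), 0.4 on; to be left at 0
- yellow_box: square grey box 66 x 66 mm, 48 mm tall, on a rubber foot, loose, about 0.5 kg, with one round yellow push button on top. Origin: centre of its underside; z up
- yellow_top (a point): centre of the yellow cap's upper face, 68 mm above the table when not pressed; the cap is 36 mm across and stands in a low black collar whose rim is 56 mm above the table; pressed in fully the cap's face is 61 mm above the table, still proud of the collar
- yellow_button (a joint): travel of the yellow button (m): 0 out, 0.007 fully in; it moves at about 3 N and stays in when let go
- green_box: square grey box 66 x 66 mm, 48 mm tall, on a rubber foot, loose, about 0.5 kg, with one round green push button on top. Origin: centre of its underside; z up
- green_top (a point): centre of the green cap's upper face, 68 mm above the table when not pressed; the cap is 36 mm across and stands in a low black collar whose rim is 56 mm above the table; pressed in fully the cap's face is 61 mm above the table, still proud of the collar
- green_button (a joint): travel of the green button (m): 0 out, 0.007 fully in; it takes 1.5 N to start and 5 N for full travel and springs back when let go
- red_box: square grey box 66 x 66 mm, 48 mm tall, on a rubber foot, loose, about 0.5 kg, with one round red (44 mm across, face 68 mm above the table) push button on top. Origin: centre of its underside; z up
- red_button (a joint): travel of the red stop button (m): 0 out, 0.007 fully in; springs back; not to be pressed
- coffee_cup: paper cup with black lid, 84 mm across, 110 mm tall; bystander; origin: centre of its underside
- screw_jar: clear jar with red lid, 56 mm across, 75 mm tall; bystander; origin: centre of its underside
- offcut: chipboard offcut 130 x 180 x 18 mm lying flat; bystander; origin: centre of its underside
- tape_measure: yellow tape measure 70 x 30 x 55 mm; bystander; origin: centre of its underside
- spring_clamp: black spring clamp with orange jaws, about 150 x 78 x 18 mm, lying flat; bystander; origin: centre of its underside
- screwdriver: screwdriver lying along its x axis; bystander; origin: under its middle
Things that resemble listed ones, but are neither listed nor needed, are in the scene too. Leave any orange or purple look-alike of the power_box alone.

How it is judged:
By the outcome, as a careful person would: the job done as asked, in the order asked, and still so for the second after the job is handed in, with the robot touching nothing.
It also fails if it takes over 59 s, if anything falls off the work surface, if the arm or the gripper's body presses on something with over 40 N, if the wrist force passes 120 N, or if a joint passes its speed limit or range.

## Working session

There is one attempt and no reset: what is moved stays moved. The work goes in short steps, Python scripts to look and compute and a shell command to move; the robot and the scene stay as the last step left them, time stands still between calls to the robot, and variables do not carry over. Pictures are saved under pics/ and viewed, and the job is handed in when it is done.

```bash
mkdir -p pics; python3 - <<'E'
from station import ctrl, viewer
import cv2
for n in ("scene","side","wrist"):
    s=viewer.snapshot(n); cv2.imwrite(f"pics/{n}0.png",s["image"][:,:,::-1])
    print(n,s["fx"],s["fy"],s["cx"],s["cy"],s["distortion"],s["R"],s["t"])
o=ctrl.get_obs(); print(o["time"],o["tool_pos"],o["tcp_rot"],o["opening"],ctrl.nose_length)
E
```

```text
scene 462.7997759243351 462.7997759243351 315.2713925357061 200.5084313079872 [-0.09771031  0.          0.          0.          0.        ] [[ 0.10030566  0.99493514 -0.00654577]
 [ 0.83944948 -0.08815814 -0.53623942]
 [-0.5341005   0.048293   -0.84404055]] [ -26.41655782 -407.14195976 1562.81728286]
side 473.1623071900697 473.1623071900697 323.2157463149785 205.3652601801857 [-0.0243669  0.         0.         0.         0.       ] [[-0.80072977 -0.59881523  0.01587968]
 [-0.3015883   0.38009313 -0.87439906]
 [ 0.51756771 -0.70494648 -0.48494755]] [ 413.07120177  259.58666431 1340.44988964]
wrist 283.32319262856583 283.32319262856583 317.9142905332702 199.00458969182645 [0.01770924 0.         0.         0.         0.        ] [[ 9.99998293e-01 -5.02188110e-04 -1.77803806e-03]
 [ 3.28779787e-05 -9.57362849e-01  2.88888170e-01]
 [-1.84730379e-03 -2.88887736e-01 -9.57361198e-01]] [-623.70864787  -34.75995979  390.66885089]
0.15 [6.24483607e+02 1.21347593e-01 2.46816552e+02] [ 7.07103954e-01  7.07109125e-01 -4.77189725e-04 -6.75486613e-04] 87.18836172477782 25.0
```

View pics/scene0.png

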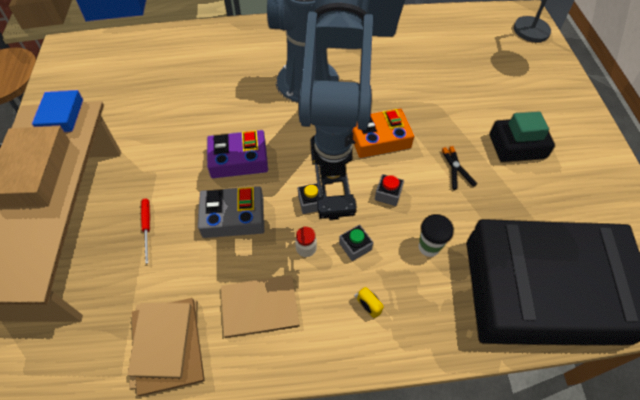

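View pics/side0.png

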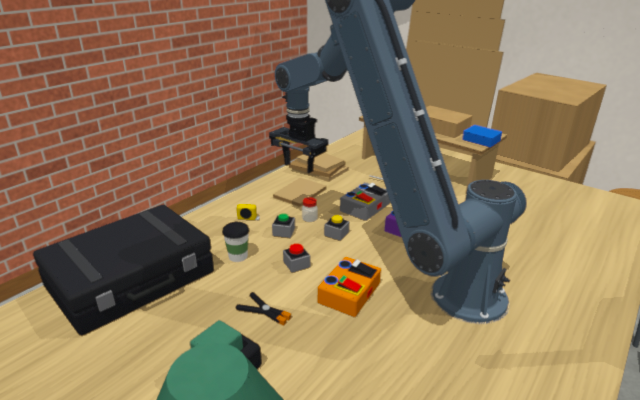

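View pics/wrist0.png

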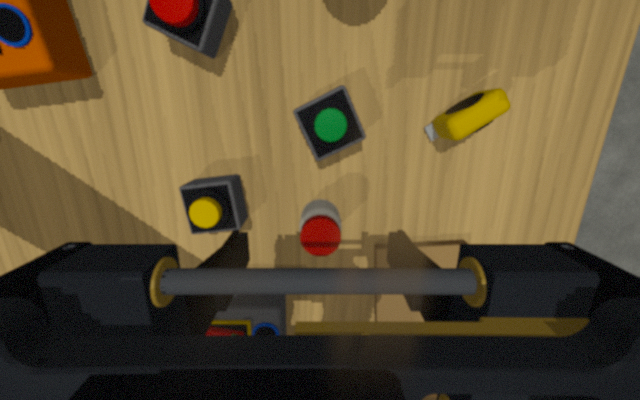

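```bash
python3 - <<'E'
import cv2, numpy as np
a=cv2.imread("pics/scene0.png"); b=cv2.imread("pics/side0.png")
c1=cv2.resize(a[120:270,185:435],None,fx=3.2,fy=3.2,interpolation=cv2.INTER_CUBIC)
c2=cv2.resize(b[160:320,220:420],None,fx=3.6,fy=3.6,interpolation=cv2.INTER_CUBIC)
cv2.imwrite("pics/c1.png",c1);cv2.imwrite("pics/c2.png",c2)
E
```

```text
(no output)
```

View pics/c1.png

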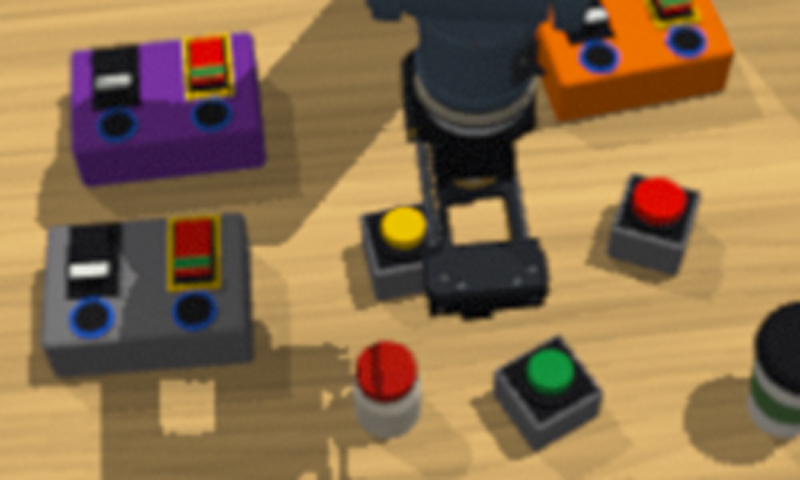

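View pics/c2.png

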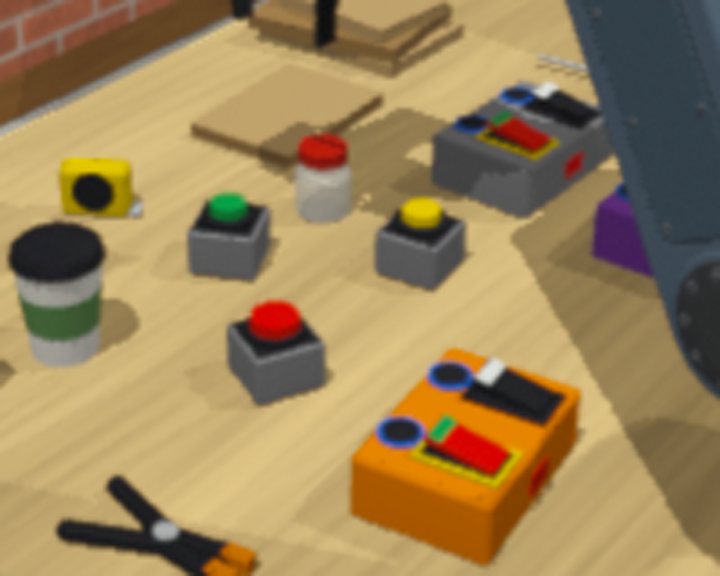

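```bash
cat > h.py <<'E'
import cv2, numpy as np, pickle
def cam(s):
    K=np.array([[s["fx"],0,s["cx"]],[0,s["fy"],s["cy"]],[0,0,1]]);return K,np.array(s["distortion"],float),np.array(s["R"]),np.array(s["t"])
def atz(s,px,z):
    K,d,R,t=cam(s); u=cv2.undistortPoints(np.array([[px]],float),K,d)[0,0]
    r=R.T@np.array([u[0],u[1],1]); c=-R.T@t; return c+r*(z-c[2])/r[2]
def proj(s,P):
    K,d,R,t=cam(s); return cv2.projectPoints(np.array(P,float).reshape(-1,3),cv2.Rodrigues(R)[0],t,K,d)[0][:,0]
def box(x,y,yaw,P):
    c,s=np.cos(yaw),np.sin(yaw); P=np.array(P,float); return np.c_[x+c*P[:,0]-s*P[:,1],y+s*P[:,0]+c*P[:,1],P[:,2]]
E
python3 - <<'E'
from h import *
from station import viewer
S={n:viewer.snapshot(n) for n in("scene","side","wrist")}
pickle.dump(S,open("S0.pkl","wb"))
a=lambda x,y:(185+x/3.2,120+y/3.2); b=lambda x,y:(220+x/3.6,160+y/3.6)
for nm,p,q,w,z in(("yel",(405,226),(423,211),(205,213),68),("grn",(551,368),(229,206),(331,125),68),("mark",(193,263),(500,118),None,79),("red",(660,200),(276,318),None,68),("jar",(387,370),(323,150),(320,235),75)):
    print(nm,atz(S["scene"],a(*p),z).round(1),atz(S["side"],b(*q),z).round(1),atz(S["wrist"],w,z).round(1) if w else"")
from scipy.optimize import least_squares
P=[[-60,85,60],[60,85,60],[60,-85,60],[-60,-85,60]]
sc=[a(245,213),a(250,333),a(44,347),a(50,225)]
sd=[b(525,215-28),b(434,150)]
f=lambda v:np.r_[(proj(S["scene"],box(*v,P))-sc).ravel(),(proj(S["side"],box(*v,P))[1:2]-sd[1:]).ravel()]
r=least_squares(f,[600,-200,0]);print(r.x,r.fun.round(1))
print(box(*r.x,[[6,42,80],[-18,42,71]]))
E
```

```text
yel [493.5 -32.7  68. ] [479.9 -29.6  68. ] [491.3 -33.1  68. ]
grn [639.5  68.9  68. ] [626.5  74.7  68. ] [638.4  67.2  68. ]
mark [ 518.7 -209.3   79. ] [ 514.9 -213.    79. ] 
red [489.6 184.9  68. ] [474.9 189.6  68. ] 
jar [631.5 -60.1  75. ] [617.4 -54.7  75. ] [626.7 -58.3  75. ]
[ 5.14555509e+02 -2.50194087e+02 -3.06588743e-03] [ 0.4 -1.8  0.5 -1.2 -0.6  0.  -0.8 -0.2 -2.9 -4.3]
[[ 520.68424765 -208.21267961   80.        ]
 [ 496.68436045 -208.13909843   71.        ]]
```

```bash
python3 - <<'E'
from h import *
S=pickle.load(open("S0.pkl","rb"))
th=np.linspace(0,2*np.pi,24)
def circ(x,y,r,z): return np.c_[x+r*np.cos(th),y+r*np.sin(th),0*th+z]
L=[circ(492,-33,18,68),circ(639,68,18,68)]
for z in(60,):L.append(box(514.5,-250,0,[[-60,85,z],[60,85,z],[60,-85,z],[-60,-85,z],[-60,85,z]]))
L.append(box(514.5,-250,0,[[-48,57,72],[12,57,80],[12,27,80],[-48,27,72],[-48,57,72]]))
o=[]
for n,(x,y,w,h) in(("scene",(185,150,200,120)),("side",(260,170,150,90)),("wrist",(150,80,230,138))):
    im=cv2.resize(S[n]["image"][y:y+h,x:x+w,::-1],(800,int(800*h/w)),interpolation=cv2.INTER_CUBIC);k=800/w
    for l in L:
        q=((proj(S[n],l)-[x,y]+.5)*k).astype(np.int32); cv2.polylines(im,[q],False,(255,0,255),1)
    cv2.imwrite(f"pics/o_{n}.png",im)
E
```

```text
(no output)
```

View pics/o_scene.png

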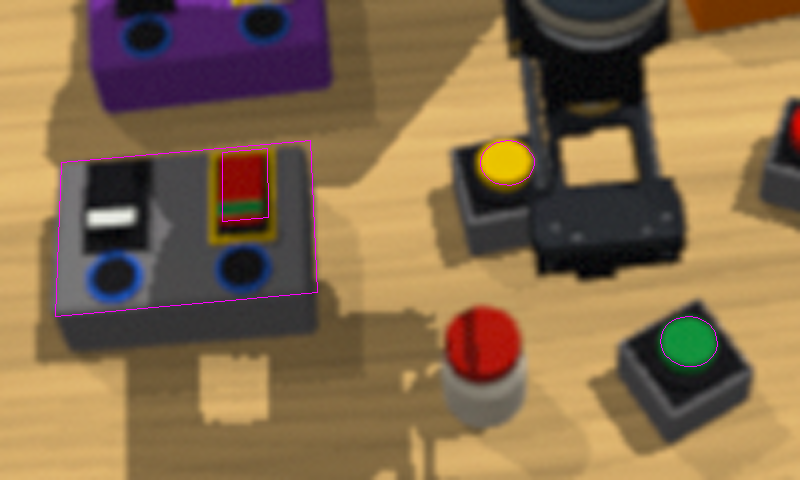

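View pics/o_side.png

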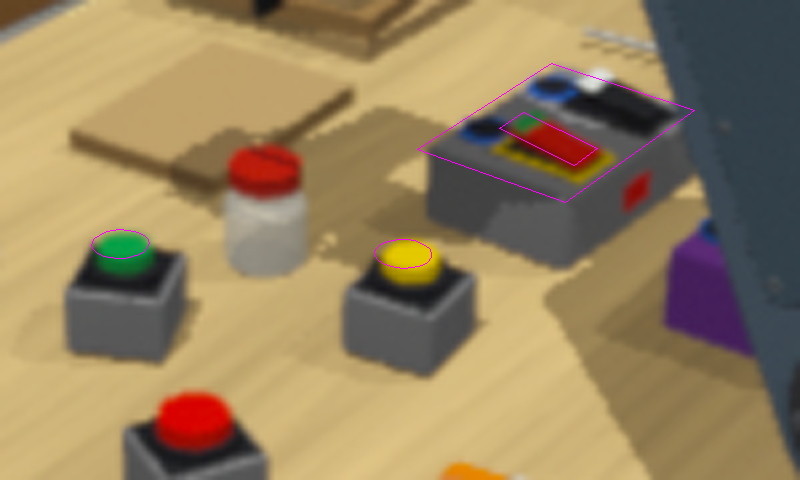

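View pics/o_wrist.png

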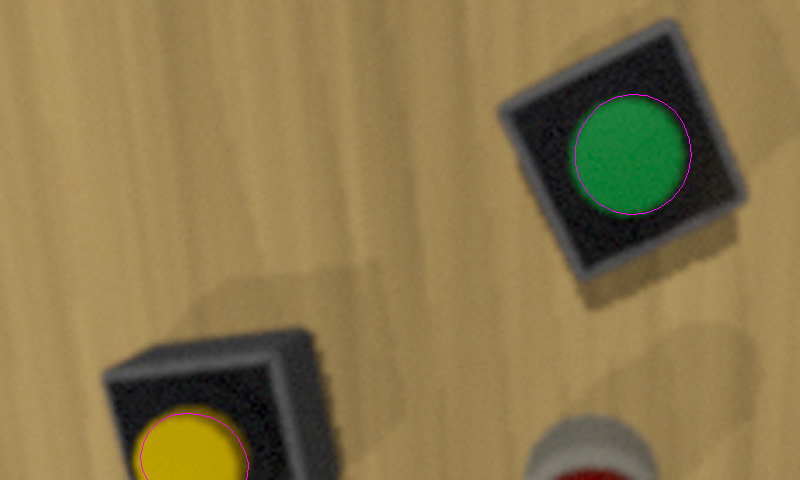

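```bash
python3 -m jog '[[[-1,-2,0],[0,0,-0.12]],[[-2.5,-5,-1],[0,0,-0.25]],[[-4,-8.5,-2],[0,0,-0.38]],[[-6,-12,-3],[0,0,-0.5]],[[-7.5,-15,-4],[0,0,-0.63]]]' 0 20
python3 -m jog '[[[-1,-2,-1],[0,0,-0.12]],[[-2,-4,-2],[0,0,-0.25]],[[-2.6,-5.2,-3],[0,0,-0.38]],[[-3.1,-5.9,-3],[0,0,-0.5]],[[-3.1,-5.9,-3],[0,0,-0.63]]]'
python3 -m jog '[[[0,0,0],[0,0,-0.12]],[[0,0,0],[0,0,-0.25]],[[0,0,0],[0,0,-0.31]],[[0,0,0],[0,0,-0.31]],[[0,0,0],[0,0,-0.31]]]'
cat >> h.py <<'E'
def over(name,fn,L,crop=None):
    from station import viewer
    s=viewer.snapshot(name); pickle.dump(s,open(f"{fn}.pkl","wb"))
    x,y,w,h=crop or (0,0,640,400); k=800/w
    im=cv2.resize(s["image"][y:y+h,x:x+w,::-1],(800,int(h*k)),interpolation=cv2.INTER_CUBIC)
    for l in L: cv2.polylines(im,[((proj(s,l)-[x,y]+.5)*k).astype(np.int32)],False,(255,0,255),1)
    cv2.imwrite(f"pics/{fn}.png",im); return s
th=np.linspace(0,2*np.pi,24)
def circ(x,y,r,z): return np.c_[x+r*np.cos(th),y+r*np.sin(th),0*th+z]
def scene(bx=514,by=-251,yaw=0.,zr=(69,81)):
    L=[circ(492,-33,18,68),circ(639,68,18,68)]
    L.append(box(bx,by,yaw,[[-60,85,60],[60,85,60],[60,-85,60],[-60,-85,60],[-60,85,60]]))
    L.append(box(bx,by,yaw,[[-48,57,zr[0]],[12,57,zr[1]],[12,27,zr[1]],[-48,27,zr[0]],[-48,57,zr[0]]]))
    return L
E
python3 - <<'E'
from h import *
over("wrist","w1",scene()); over("scene","s1",scene(),(185,130,200,125))
E
```

```text
time: 0.8
tool_pos: [548.9, -151.3, 207.2]
tcp_rot: [0.893, 0.451, -0.0, 0.0]
contact_force: [0.3, -0.3, 0.8]
opening: 55.1
time: 1.3
tool_pos: [518.2, -210.1, 177.0]
tcp_rot: [0.988, 0.151, -0.001, -0.0]
contact_force: [0.0, 0.1, 0.0]
opening: 14.4
time: 1.8
tool_pos: [519.0, -209.0, 177.6]
tcp_rot: [1.0, 0.001, 0.0, 0.0]
contact_force: [-0.4, -1.5, 0.9]
opening: 0.3
```

View pics/w1.png

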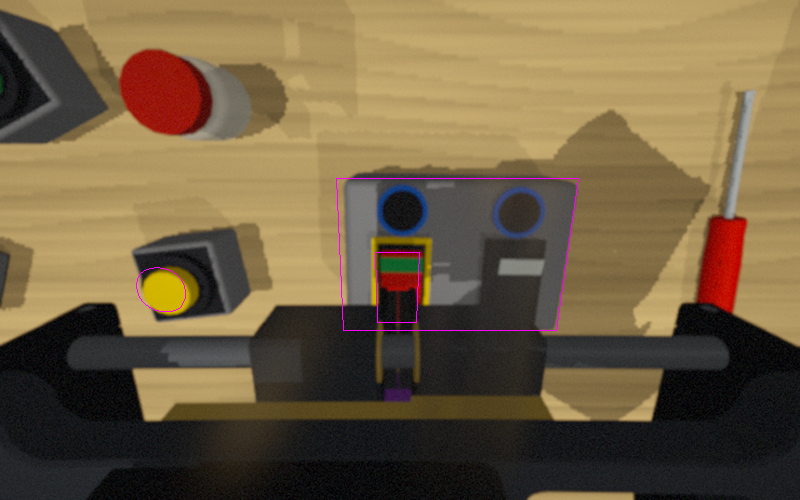

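View pics/s1.png

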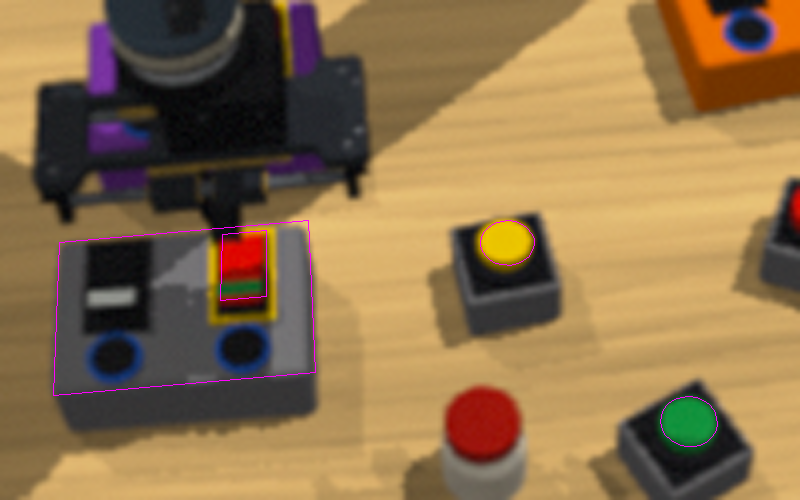

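```bash
python3 -m jog '[[[0.1,0,-1.5],[0,0,0]],[[0.2,0,-3.5],[0,0,0]],[[0.2,0,-5.2],[0,0,0]],[[0.2,0,-6.2],[0,0,0]],[[0.2,0,-6.5],[0,0,0]]]'
python3 -m jog '[[[0,0,-0.2],[0,0,0]],[[0,0,-0.4],[0,0,0]],[[0,0,-0.6],[0,0,0]],[[0,0,-0.8],[0,0,0]],[[0,0,-0.8],[0,0,0]]]'
```

```text
time: 2.4
tool_pos: [520.5, -208.6, 111.5]
tcp_rot: [1.0, 0.001, -0.001, -0.001]
contact_force: [-0.1, 0.1, -0.1]
opening: 1.0
time: 2.9
tool_pos: [521.6, -209.2, 104.9]
tcp_rot: [1.0, 0.0, 0.001, 0.0]
contact_force: [0.8, -0.6, 1.0]
opening: 0.4
```

```bash
python3 - <<'E'
from h import *
over("wrist","w2",[],(180,130,300,188)); over("side","sd2",[],(300,150,140,88))
E
```

```text
(no output)
```

View pics/w2.png

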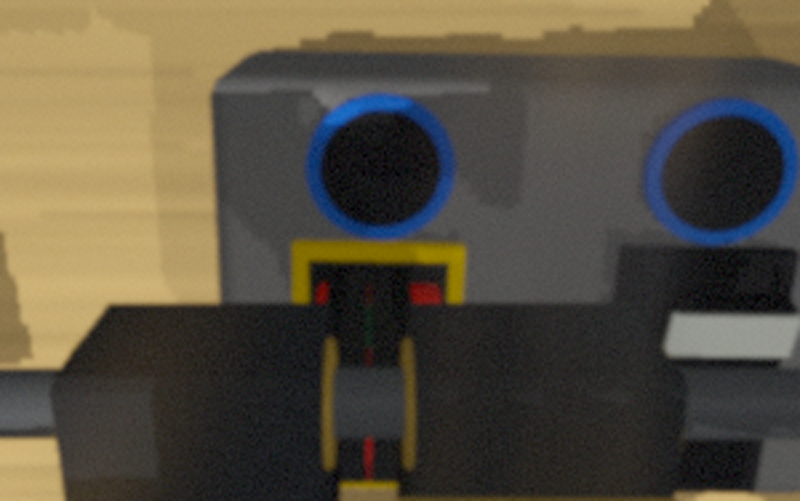

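View pics/sd2.png

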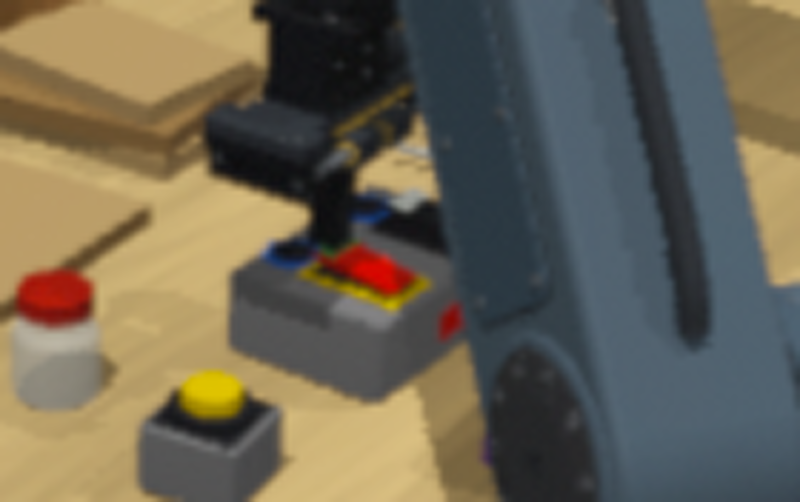

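```bash
python3 -m jog '[[[0,-0.2,0.2],[0,0,0]],[[0,-0.2,0],[0,0,0]],[[0,-0.2,-0.2],[0,0,0]],[[0,-0.2,-0.4],[0,0,0]],[[0,-0.2,-0.4],[0,0,0]]]'
python3 -m jog '[[[0,0,-0.1],[0,0,0]],[[0,0,-0.2],[0,0,0]],[[0,0,-0.3],[0,0,0]],[[0,0,-0.3],[0,0,0]],[[0,0,-0.3],[0,0,0]]]'
```

```text
time: 3.5
tool_pos: [521.4, -211.2, 100.5]
tcp_rot: [1.0, 0.0, 0.0, 0.0]
contact_force: [0.7, -0.5, 1.8]
opening: 0.5
time: 4.0
tool_pos: [521.5, -211.2, 97.6]
tcp_rot: [1.0, 0.0, 0.001, 0.0]
contact_force: [2.7, -0.2, 2.2]
opening: 0.5
```

```bash
python3 -m jog '[[[0,0,-0.05],[0,0,0]],[[0,0,-0.1],[0,0,0]],[[0,0,-0.15],[0,0,0]],[[0,0,-0.2],[0,0,0]],[[0,0,-0.2],[0,0,0]]]'
```

```text
time: 4.5
tool_pos: [521.6, -211.2, 96.6]
tcp_rot: [1.0, 0.0, 0.001, 0.0]
contact_force: [1.7, 0.7, 9.4]
opening: 0.6
```

```bash
python3 -m jog '[[[0,0,-0.05],[0,0,0]],[[0,0,-0.1],[0,0,0]],[[0,0,-0.15],[0,0,0]],[[0,0,-0.15],[0,0,0]],[[0,0,-0.15],[0,0,0]]]'
python3 -m jog '[[[0,0,1],[0,0,0]],[[0,0,2.5],[0,0,0]],[[0,0,4.5],[0,0,0]],[[0,0,6.5],[0,0,0]],[[0,0,7.5],[0,0,0]]]'
python3 -m jog '[[[0,1.5,0],[0,0,0]],[[0,4,0],[0,0,0]],[[-0.5,7,0],[0,0,0]],[[-0.5,10,0],[0,0,0]],[[-1,13,0],[0,0,0]]]'
python3 - <<'E'
from h import *
over("scene","s3",scene(514,-252,0,(81,69)),(185,130,200,125));over("side","sd3",[],(260,150,180,113));over("wrist","w3",scene(514,-252))
from station import ctrl; print(ctrl.get_obs()["tool_pos"])
E
```

```text
time: 5.0
tool_pos: [521.7, -211.2, 96.4]
tcp_rot: [1.0, 0.0, 0.001, 0.001]
contact_force: [0.5, 1.4, 17.8]
opening: 0.7
time: 5.5
tool_pos: [519.7, -210.5, 169.5]
tcp_rot: [1.0, 0.001, -0.001, -0.001]
contact_force: [0.1, -0.3, -0.3]
opening: 0.7
time: 6.0
tool_pos: [509.4, -78.6, 167.6]
tcp_rot: [1.0, 0.0, -0.002, -0.001]
contact_force: [-0.0, -0.1, -0.8]
opening: 0.9
[508.59226349 -77.95344927 167.68141437]
```

View pics/s3.png

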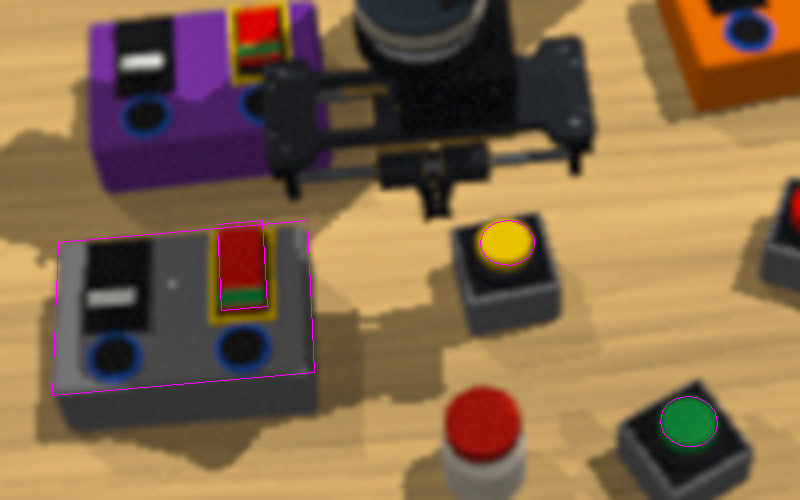

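View pics/sd3.png

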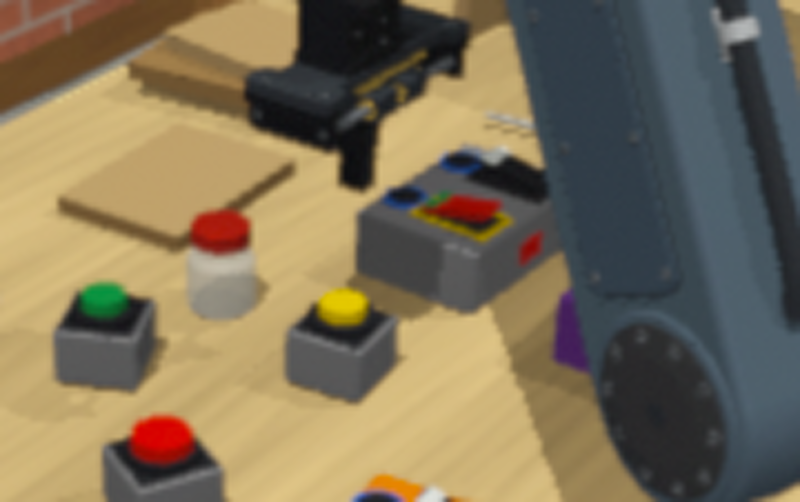

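View pics/w3.png

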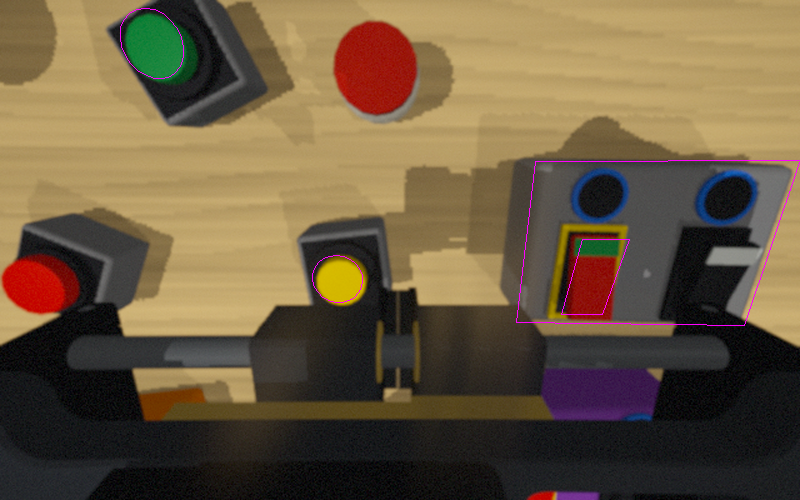

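```bash
python3 -m jog '[[[-0.8,2.2,0],[0,0,0]],[[-1.9,4.7,0],[0,0,0]],[[-1.9,4.7,-2.5],[0,0,0]],[[-1.9,4.7,-5],[0,0,0]],[[-1.9,4.7,-6.3],[0,0,0]]]'
python3 -m jog '[[[0,0,-0.2],[0,0,0]],[[0,0,-0.3],[0,0,0]],[[0,0,-0.3],[0,0,0]],[[0,0,-0.3],[0,0,0]],[[0,0,-0.3],[0,0,0]]]'
python3 - <<'E'
from h import *
over("wrist","w4",[],(180,130,300,188)); over("scene","s4",[],(255,150,120,75))
from station import ctrl; print(ctrl.get_obs()["tool_pos"])
E
```

```text
time: 6.65
tool_pos: [490.7, -33.9, 104.0]
tcp_rot: [1.0, 0.0, -0.002, -0.0]
contact_force: [-0.1, 0.9, -0.6]
opening: 0.7
time: 7.15
tool_pos: [492.4, -34.2, 103.7]
tcp_rot: [1.0, 0.0, 0.001, 0.0]
contact_force: [0.4, 0.0, 0.4]
opening: 0.5
[492.27568963 -34.06535036 103.57550506]
```

View pics/w4.png

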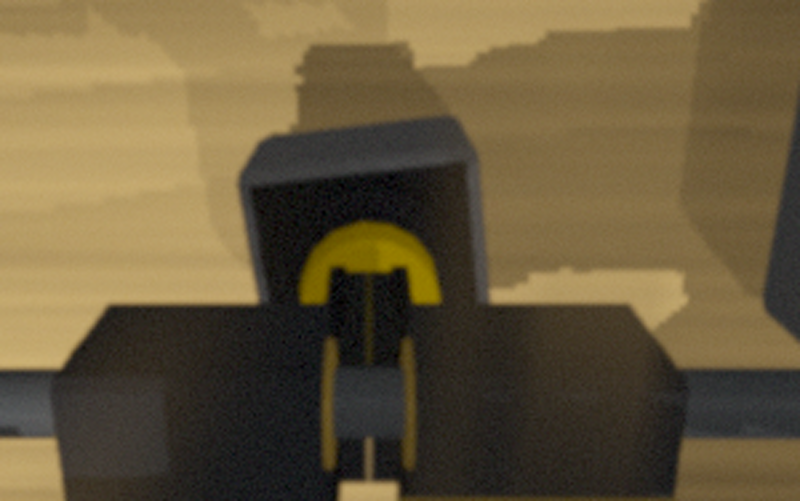

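View pics/s4.png

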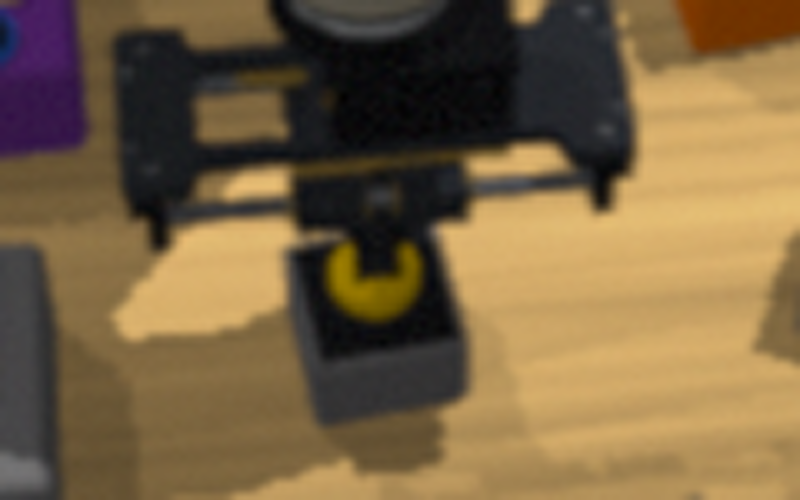

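```bash
python3 -m jog '[[[0,0,-0.4],[0,0,0]],[[0,0,-0.7],[0,0,0]],[[0,0,-0.9],[0,0,0]],[[0,0,-1.1],[0,0,0]],[[0,0,-1.2],[0,0,0]]]'
python3 -m jog '[[[0,0,-0.1],[0,0,0]],[[0,0,-0.2],[0,0,0]],[[0,0,-0.3],[0,0,0]],[[0,0,-0.4],[0,0,0]],[[0,0,-0.4],[0,0,0]]]'
```

```text
time: 7.75
tool_pos: [491.8, -33.9, 90.9]
tcp_rot: [1.0, 0.0, -0.0, -0.0]
contact_force: [-0.7, 0.4, 3.1]
opening: 0.5
time: 8.25
tool_pos: [491.8, -33.9, 86.9]
tcp_rot: [1.0, 0.0, -0.0, -0.0]
contact_force: [-1.0, 0.1, 1.6]
opening: 0.5
```

```bash
python3 -m jog '[[[0,0,-0.05],[0,0,0]],[[0,0,-0.1],[0,0,0]],[[0,0,-0.15],[0,0,0]],[[0,0,-0.2],[0,0,0]],[[0,0,-0.2],[0,0,0]]]'
```

```text
time: 8.75
tool_pos: [491.8, -33.9, 86.3]
tcp_rot: [1.0, 0.0, 0.0, 0.0]
contact_force: [-3.0, 0.2, 14.3]
opening: 0.6
```

```bash
python3 -m jog '[[[0,0,0.5],[0,0,0]],[[0,0,2],[0,0,0]],[[0,0,4],[0,0,0]],[[0,0,6],[0,0,0]],[[0,0,7],[0,0,0]]]'
python3 -m jog '[[[1.5,1,0],[0,0,0]],[[4,2.7,0],[0,0,0]],[[7,4.7,0],[0,0,0]],[[10,6.7,0],[0,0,0]],[[12,8,0],[0,0,0]]]'
python3 -m jog '[[[1,0.8,0],[0,0,0]],[[2,1.6,0],[0,0,0]],[[2.6,2.2,0],[0,0,0]],[[2.6,2.2,0],[0,0,0]],[[2.6,2.2,0],[0,0,0]]]'
python3 - <<'E'
from h import *
L=[circ(492,-33,18,61),circ(639,68,18,68)]
over("wrist","w5",L); over("scene","s5",L,(265,150,140,88)); over("side","sd5",[],(260,160,150,94))
from station import ctrl; print(ctrl.get_obs()["tool_pos"])
E
```

```text
time: 9.25
tool_pos: [493.1, -34.3, 156.4]
tcp_rot: [1.0, 0.0, 0.002, 0.0]
contact_force: [-0.3, -0.8, 0.1]
opening: 0.2
time: 9.75
tool_pos: [614.1, 47.3, 154.7]
tcp_rot: [1.0, 0.001, 0.001, -0.0]
contact_force: [-0.8, 0.5, -0.3]
opening: 0.7
time: 10.25
tool_pos: [637.2, 67.7, 154.9]
tcp_rot: [1.0, 0.0, -0.001, 0.0]
contact_force: [-0.3, -0.4, 0.3]
opening: 0.2
[637.33273722  67.50392574 155.10424922]
```

View pics/w5.png

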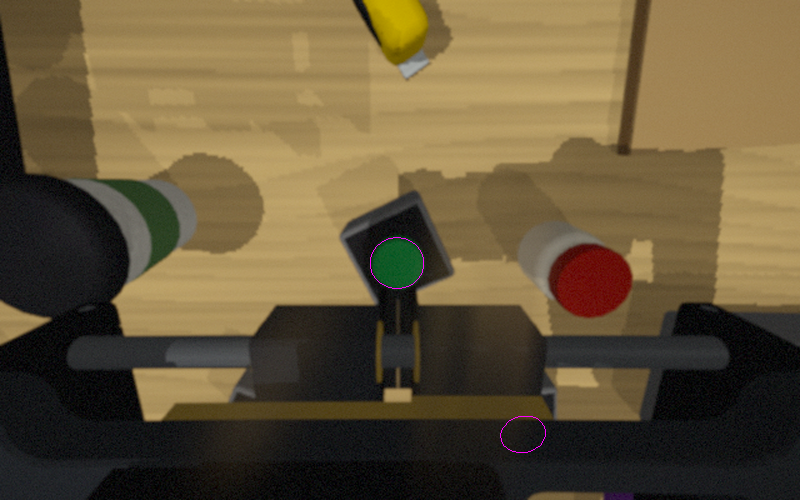

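View pics/s5.png

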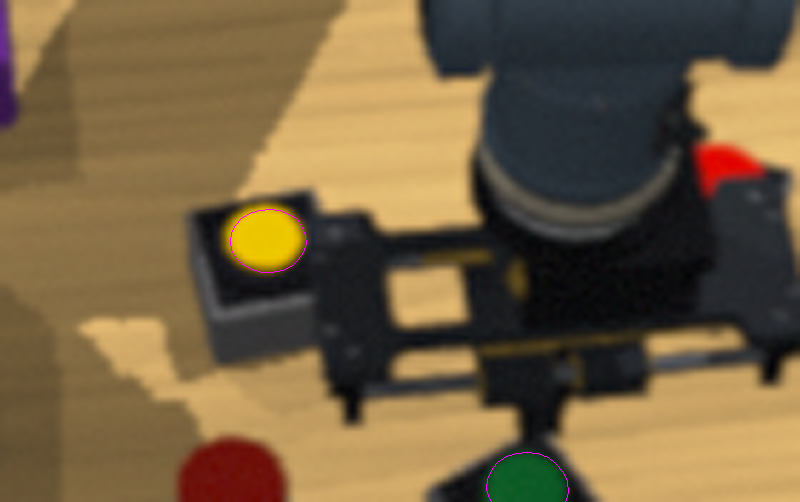

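View pics/sd5.png

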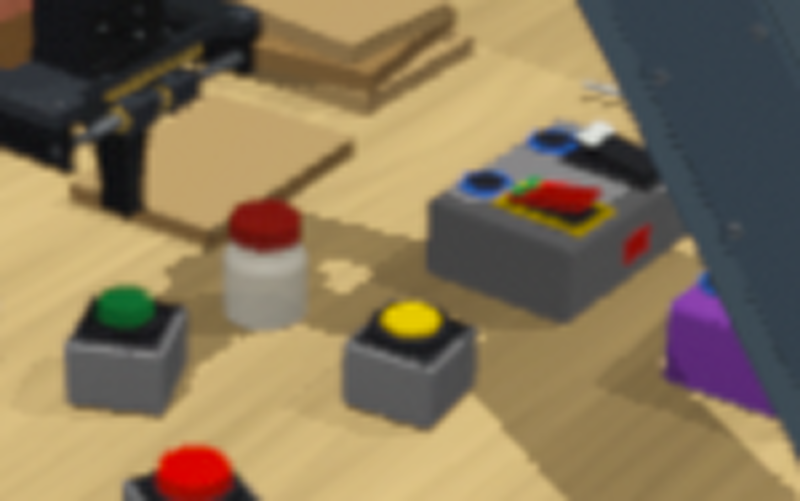

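```bash
python3 -m jog '[[[0.05,0,-1.5],[0,0,0]],[[0.05,0,-3.5],[0,0,0]],[[0.05,0,-4.8],[0,0,0]],[[0.05,0,-5.4],[0,0,0]],[[0.05,0,-5.6],[0,0,0]]]'
python3 -m jog '[[[0,0,-0.3],[0,0,0]],[[0,0,-0.6],[0,0,0]],[[0,0,-0.9],[0,0,0]],[[0,0,-1.2],[0,0,0]],[[0,0,-1.5],[0,0,0]]]'
```

```text
time: 10.9
tool_pos: [637.8, 68.0, 97.7]
tcp_rot: [1.0, 0.0, -0.001, -0.0]
contact_force: [-0.3, 0.3, -0.1]
opening: 0.5
time: 11.4
tool_pos: [639.2, 68.0, 86.0]
tcp_rot: [1.0, 0.0, 0.001, 0.0]
contact_force: [-5.4, 0.1, 26.0]
opening: 0.2
```

```bash
python3 -m jog '[[[0,0,0.05],[0,0,0]],[[0,0,0.05],[0,0,0]],[[0,0,0.05],[0,0,0]],[[0,0,0.05],[0,0,0]],[[0,0,0.05],[0,0,0]]]'
python3 -m jog '[[[0,0,0],[0,0,0]],[[0,0,0],[0,0,0]],[[0,0,0],[0,0,0]],[[0,0,0],[0,0,0]],[[0,0,0],[0,0,0]]]'
python3 -m jog '[[[0,0,0],[0,0,0]],[[0,0,0],[0,0,0]],[[0,0,0],[0,0,0]],[[0,0,0],[0,0,0]],[[0,0,0],[0,0,0]]]'
python3 -m jog '[[[0,0,0],[0,0,0]],[[0,0,0],[0,0,0]],[[0,0,0],[0,0,0]],[[0,0,0],[0,0,0]],[[0,0,0],[0,0,0]]]'
```

```text
time: 11.9
tool_pos: [639.1, 68.0, 86.4]
tcp_rot: [1.0, 0.0, 0.001, 0.0]
contact_force: [-2.0, 0.3, 9.6]
opening: 0.6
time: 12.4
tool_pos: [639.1, 68.0, 86.4]
tcp_rot: [1.0, 0.0, 0.001, 0.0]
contact_force: [-2.8, -0.2, 8.4]
opening: 0.5
time: 12.9
tool_pos: [639.1, 68.0, 86.4]
tcp_rot: [1.0, 0.0, 0.001, 0.0]
contact_force: [-1.7, -1.2, 9.0]
opening: 0.4
time: 13.4
tool_pos: [639.1, 68.0, 86.4]
tcp_rot: [1.0, 0.0, 0.001, 0.0]
contact_force: [-1.7, -0.6, 9.6]
opening: 0.5
```

```bash
python3 -m jog '[[[0,0,0.5],[0,0,0]],[[0,0,2],[0,0,0]],[[0,0,5],[0,0,0]],[[0,0,9],[0,0,0]],[[0,0,13],[0,0,0]]]'
python3 -m jog '[[[-1,0,1],[0,0,0]],[[-2,0,2],[0,0,0]],[[-4,0,3],[0,0,0]],[[-4,0,3],[0,0,0]],[[-4,0,3],[0,0,0]]]'
python3 - <<'E'
from h import *
L=[circ(492,-33,18,61),circ(639,68,18,68)]
over("wrist","w6",L); over("scene","s6",L,(185,130,250,156)); over("side","sd6",[],(220,160,200,125))
from station import ctrl; o=ctrl.get_obs();print(o["time"],o["tool_pos"],o["contact_force"])
E
```

```text
time: 13.9
tool_pos: [637.8, 68.1, 215.7]
tcp_rot: [1.0, 0.0, -0.001, -0.0]
contact_force: [2.1, -0.0, 0.8]
opening: 0.4
time: 14.4
tool_pos: [597.5, 68.1, 243.8]
tcp_rot: [1.0, 0.0, -0.001, -0.0]
contact_force: [-0.4, -0.2, 0.3]
opening: 0.4
14.55 [598.54815112  67.98649886 243.4995825 ] [-0.07761529  0.25883477 -0.87437985]
```

View pics/w6.png

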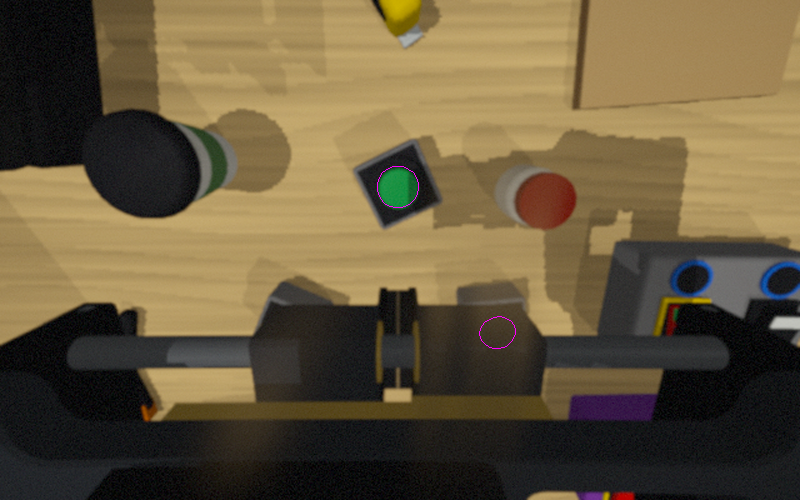

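View pics/s6.png

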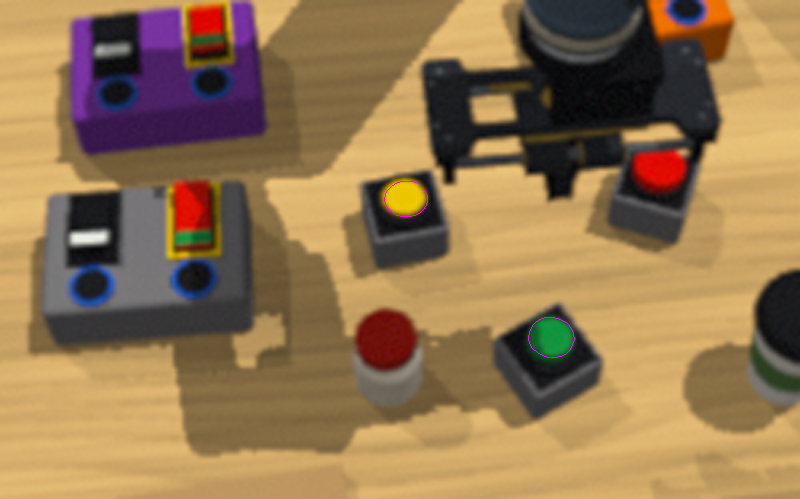

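View pics/sd6.png

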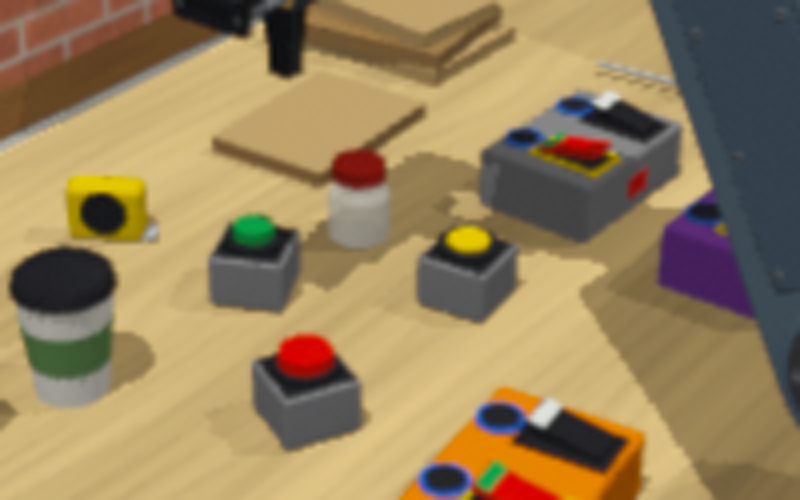

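```bash
python3 -c "from station import ctrl; print(ctrl.hand_in())"
```

```text
the job is handed in; nothing more can be done
None
```

The dust extraction sequence is done in the order you asked, and I handed the job in at about 14.6 s. The arm was clear of everything by then.

- **Power box:** I pushed the red rocker on the grey box down at its green end until it stopped, at about 18 N. The pictures afterwards show the green end down.
- **Yellow button:** I pressed it to its stop, with the fingertips at 61.3 mm and about 14 N. It stayed in after I let go.
- **Green button:** I held it at its stop for about 2 s, at 9–10 N after a brief 26 N at first contact, then let go. It is back up.

In the last pictures, the button boxes and the bystanders in view stand where they were. The red button and the black rocker look untouched.

**Camera disagreement:** the side camera's calibration put points about 5 to 14 mm away from where the scene and wrist cameras did. I measured with those two, which agreed within about 2 mm on the buttons I pressed, and used the side camera only for visual checks. The contact heights matched the ones you gave.

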